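# Load a cartridge heater into the insulation-test cradle by fingertip

### The job

Get the cartridge heater ready for its insulation test with light pushes of the fingertips only, never gripping or lifting it: roll it by its side over the mat and up the cradle's ramp until it drops into the V, then gently push its plain end until the stud is fully home in the socket block. Last, tip the upright earth arm over by its red knob so that its copper foot rests on the heater; leave the small parts round about where they are and take the hand away.

Things in the scene. Friction and masses are not known exactly. Their poses are not given: they have to be found in the camera images.
- heater: cartridge heater, a smooth steel cylinder 25 mm in diameter and 90 mm long, about 0.25 kg. Origin: on its axis, middle of the sheath. x axis: along it to the end with the white ceramic collar (16 mm dia, 45 to 49 mm from the origin) and brass stud (8 mm dia, to 61 mm). The other end is plain, at x = -45 mm. Polished, slippery; rolls easily, but soon stops when let go
- cradle: fixed steel test cradle. Origin: at mat level under the V's centre line. x: along the V to the socket; y: the direction of rolling in; z up. 90 degree V from x = -54 to +34 mm; far flank up to 24 mm high at y = +27, back of equal height to y = +40 mm. Heater seated: axis along the V at y = 0, z = 15 mm, stud to +x; when home its origin is at x = -5 mm
- lip (a point): middle of the V's near lip, 9 mm high, at cradle x = -10, y = -12 mm. A flat ramp as long as the V (x -54 to +34 mm) climbs to it at 13 degrees from mat level at cradle y = -53 mm
- socket (a point): mouth of the 13 mm wide, 16 mm deep socket in the cradle's white block, at cradle x = +44, y = 0, z = 15 mm. Block: x 44 to 72 mm, 40 mm wide, 34 mm high. The heater's collar stops against it. To clear the block while rolling in, the heater's origin must lie at cradle x below -19 mm; it balances in the V down to x = -50 mm
- earth_arm (a joint): hinge of the brass earth arm on the socket block; its axis lies along cradle y at x = +64, z = 40 mm. 0: arm level over the V with its foot on a seated heater; grows as the arm rises (1.57 upright, start 1.32 to 1.55, stop at 1.95). Light friction holds it near upright; tipped towards the V below about 1.25 rad it sinks by itself
- red_knob (a point): centre of the red ball knob (18 mm dia) at the end of the earth arm, 100 mm from the hinge; the arm is 10 mm wide and 6 mm thick, and carries its copper foot 48 mm from the hinge
- croc_clip: red crocodile clip lying on the mat, 76 x 12 x 14 mm, origin under its middle; leave it alone
- gland: small brass fitting standing on its hexagon, 22 mm across and 24 mm high, origin under its centre; leave it alone
- terminal_block: white ceramic terminal block, 42 x 26 x 22 mm, origin under its centre; leave it alone

How it is judged (in metres and radians):
On the way, in this order (a step that is already met when the one before it is completed fails the run):
1. the heater is on the ramp (y of heater in the frame of cradle between -0.055 and -0.012 m and contact force between heater and cradle above 0.3 N), for 0.05 s.
2. the heater lies in the V, the earth arm still up (y of heater in the frame of cradle between -0.003 and 0.003 m and z of heater in the frame of cradle below 0.018 m and angle between the x axis of heater and the x axis of cradle, either way round below 0.06 rad and value of joint earth_arm above 1.2 rad), for 0.2 s.
3. the heater is pushed home along the V, its stud in the socket, the earth arm still up (x of heater in the frame of cradle above -0.008 m and y of heater in the frame of cradle between -0.003 and 0.003 m and value of joint earth_arm above 1.2 rad), for 0.2 s.
At the end, for the whole second after the job is handed in: The heater lies in the V (axis within 3 mm sideways and in height, within 0.06 rad), home in the socket to within 3 mm and at rest; the earth arm is down (joint under 0.08 rad) with its foot pressing on the heater (over 0.1 N) (x of heater in the frame of cradle above -0.008 m and y of heater in the frame of cradle between -0.003 and 0.003 m and z of heater in the frame of cradle below 0.018 m and angle between the x axis of heater and the x axis of cradle, either way round below 0.06 rad and value of joint earth_arm below 0.08 rad and contact force between earth_arm and heater above 0.1 N and linear speed of heater below 0.02 m/s); the robot touches nothing.
It fails at once if the heater is lifted or stood on end (height (world z) of heater above 0.036 m or angle between heater's own x axis and vertical below 1.32 rad or angle between heater's own x axis and vertical above 1.82 rad).
It fails at once if the heater is squeezed or rammed (over 35 N from the fingers) (contact force between the fingers and heater above 35 N).
It fails at once if one of the small parts beside the work is shifted more than 15 mm (distance of any of croc_clip, gland, terminal_block from where it was at the start of the episode above 0.015 m).
It also fails if it takes over 58 s, if anything falls off the work surface, if the arm or the gripper's body presses on something with over 40 N, if the wrist force passes 120 N, or if a joint passes its speed limit or range.

### The arm

A 6-joint arm with a two-finger parallel gripper is mounted at the origin on a cart in front of the work surface, level with it; the furniture and walls round the work are solid. World frame = base frame: x ahead of the robot, y to its left, z up, the work surface at z = 0. Lengths are in mm, angles in rad, forces in N, time in s.
With the tool pointing down it reaches from about 350 to 875 mm from the base axis. Payload 4.2 kg.
Tool frame: the origin (TCP) lies at the very end of the fingers, on their centre line; the grasp point (between the pads) lies 19 mm behind it; z points along the fingers, y is the line along which they close (so a half turn about z gives the same grasp; the last joint's range is limited). The gripper opens to 85 mm and grips with 20 to 120 N. Pads are 22 mm wide; open, the fingers measure 114 mm over their backs; the gripper's body (76 mm by 85 mm) begins 54 mm behind the grasp point. The pads swing forward as they close: fully open they stand 13 mm farther back than shut.
Start: joints at [-0.846, 0.385, 0.008, 0, -1.194, -0.259], TCP at [280.722, -558.385, 231.312] pointing down, gripper open.
Joint ranges: [-3.14, 3.14], [-1.21, 2.06], [-1.07, 1.41], [-3.16, 2.05], [-2.99, -0.16], [-3.1, 3.1]. Speed limits (rad/s): [2.79, 2.79, 3.14, 3.14, 3.14, 3.14].

### API

Orientations are given as a unit quaternion [x, y, z, w].
In Python, from bench import read_state, get_image, camera_model, job_done gives the robot as it stands.
- The arm moves only by the shell command python3 -m handwheel 'ROWS'. ROWS is JSON, a list of rows, each a list of 7 numbers: the shift along the tool's x, y, z in m, then the turn, a rotation vector about the tool's x, y, z in rad, then the gripper's target within -1 to 1 (fully open at 1, half-way at 0, shut at -1). In form: [[dx, dy, dz, wx, wy, wz, jaw], ...]. A call has 1 to 10 rows; each row is the pose to reach, as a shift and turn from the pose commanded when the call began, along the tool's axes at that moment; what a row does not reach only later rows make up. A row lasts 1/8 s, in which the tool goes at most 62.5 mm and 10.7 degrees, less where a joint would pass 70% of its speed; a pose out of reach is approached as far as the arm can. A call with a gripper value outside its range is refused whole. The fingers move at their own pace and stop on an object; the grip force is fixed at half the most. Time passes only in rows, so rows that repeat a pose let the fingers close. It gives the time, the measured TCP pose, the force, the opening and the grip force at its end, in the units of the state.
- read_state(): the state, without advancing time (a new reading comes with each control period).
- get_image(name): name is "scene" or "top"; returns (picture, depth): 480x640x3 uint8, blue, green, red; 480x640 float32, mm along the optical axis (not along the pixel's ray), 0 where there is no reading.
- camera_model(name): a dict with "K" (3x3 intrinsics, pixels), "dist" ([k1, k2, p1, p2, k3] as OpenCV has them; the pictures are not rectified), "rvec" (rotation vector, rad) and "tvec" (3), from world to camera coordinates, as OpenCV has them. Camera axes: x right, y down, z forward; pixel columns grow to the right and rows downward; lengths in mm; the calibration is good to about 2 mm. A picture is of the moment at which its call begins. camera_model takes no time and is no camera call.
- job_done(): hands the job in; it is judged then, once.
The state is a dict: "clock": time; "joints": joint angles; "joint_vel": joint speeds; "joint_efforts": joint torques, N m; "position": TCP position; "ee_rot": TCP orientation; "contact_force": force on the tool from outside, world axes, zero at the start; "wrist_torque": the same for the moment, N m; "gripper_width": finger opening in mm; "grasp_force": force on a finger pad.
Only numpy, scipy, OpenCV 4.12 (cv2) and the standard library are available. Lean on these libraries where they do the work, as an engineer would, in place of code of your own. Each camera call takes 0.05 s, during which the arm holds its last target. There are 200 camera calls.

## Working session

There is one attempt and no reset: what is moved stays moved. The work goes in short steps, Python scripts to look and compute and a shell command to move; the robot and the scene stay as the last step left them, time stands still between calls to the robot, and variables do not carry over. Pictures are saved under pics/ and viewed, at most 10 in all, crops included, and the job is handed in when it is done.

```bash
mkdir -p pics; ls; cat > h.py <<'E'
import numpy as np, cv2
from bench import *
def cam(n):
    c=camera_model(n); K=np.array(c["K"],float).reshape(3,3); d=np.array(c["dist"],float); R=cv2.Rodrigues(np.array(c["rvec"],float))[0]; t=np.array(c["tvec"],float).ravel()
    return K,d,R,t
def ray(n,uv):
    K,d,R,t=cam(n); p=cv2.undistortPoints(np.array(uv,float).reshape(-1,1,2),K,d).reshape(-1,2)
    v=np.c_[p,np.ones(len(p))]@R; return -R.T@t, v
def onz(n,uv,z):
    o,v=ray(n,uv); return o+v*((z-o[2])/v[:,2])[:,None]
def proj(n,P):
    K,d,R,t=cam(n); return cv2.projectPoints(np.array(P,float).reshape(-1,3),cv2.Rodrigues(R)[0],t,K,d)[0].reshape(-1,2)
def cloud(n,dep):
    h,w=dep.shape; uv=np.stack(np.meshgrid(np.arange(w),np.arange(h)),-1).reshape(-1,2)
    K,d,R,t=cam(n); p=cv2.undistortPoints(uv.astype(float).reshape(-1,1,2),K,d).reshape(-1,2)
    P=np.c_[p,np.ones(len(p))]*dep.reshape(-1,1); P=(P-t)@R
    return P.reshape(h,w,3)
E
python3 - <<'E'
from h import *
for n in("top","scene"):
    im,d=get_image(n); cv2.imwrite(f"pics/{n}0.png",im); np.save(f"{n}0.npy",d)
    K,_,R,t=cam(n); print(n,K[0,0],-R.T@t,R[2])
print(read_state())
E
```

```text
pics
top 569.7765885013114 [343.12765573 218.38767256 974.86256125] [ 0.17100624 -0.03682451 -0.98458155]
scene 580.0525218994734 [1064.49626683 -576.67624696  515.18156773] [-0.51704792  0.74687047 -0.41814584]
{'clock': 0.1, 'joints': array([-8.46379511e-01,  3.85454867e-01,  6.79801786e-03, -4.27254055e-04,
       -1.19397592e+00, -2.58591951e-01]), 'joint_vel': array([ 0.00124512, -0.0001099 ,  0.00405599,  0.00105789, -0.00109917,
        0.00100367]), 'joint_efforts': array([-2.03210866e-04, -3.93320346e+01,  1.88930297e+01,  4.19784173e+00,
       -2.52263155e-03, -2.92749419e-06]), 'position': array([ 280.51442647, -557.95338696,  230.36097914]), 'ee_rot': array([-2.30735526e-01,  9.73016051e-01,  9.03239186e-04, -2.58295696e-04]), 'contact_force': array([ 0.06801862, -0.33175193, -0.64585399]), 'wrist_torque': array([ 0.01196323,  0.03331376, -0.03115372]), 'grasp_force': 0.0, 'gripper_width': 85.40622642549693}
```

View pics/top0.png

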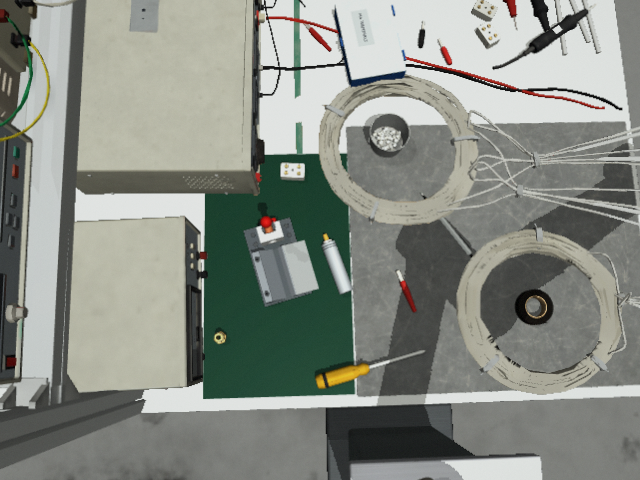

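View pics/scene0.png

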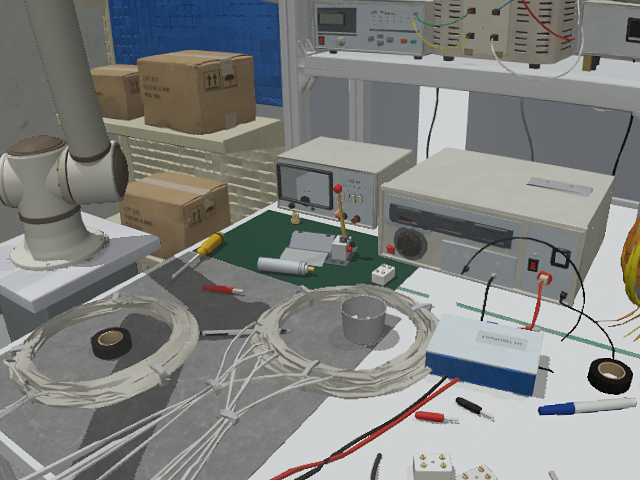

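```bash
python3 - <<'E'
from h import *
im=cv2.imread("pics/top0.png"); d=np.load("top0.npy")
x0,y0,w,h=195,150,230,210
c=cv2.resize(im[y0:y0+h//1,x0:x0+w],None,fx=3.4,fy=2.85*0+2.85,interpolation=cv2.INTER_CUBIC)
c=cv2.resize(im[190:320,215:375],(800,650-50),interpolation=cv2.INTER_CUBIC)
C=cloud("top",d)
P=C[190:320,215:375]
hm=np.clip(P[...,2]*6,0,255).astype(np.uint8)
out=np.hstack([cv2.resize(im[190:320,215:375],(400,325)),cv2.resize(cv2.applyColorMap(hm,cv2.COLORMAP_JET),(400,325))])
cv2.imwrite("pics/c1.png",out)
for u,v in [(0,0),]: pass
for uv in [(337,264),(325,238),(266,222),(282,262),(310,270),(262,290),(220,338),(405,290),(291,171),(268,232)]:
    print(uv,C[uv[1],uv[0]].round(1))
# heater: bright points z 5..30 right of ramp
hsv=cv2.cvtColor(im,cv2.COLOR_BGR2HSV)
m=(C[...,2]>8)&(C[...,2]<30); m[:, :319]=0; m[:,356:]=0; m[:225]=0; m[300:]=0
n,l,st,ce=cv2.connectedComponentsWithStats(m.astype(np.uint8))
k=1+st[1:,4].argmax(); Q=C[l==k]; print(st[k],Q[:,2].max())
r=cv2.minAreaRect(Q[:,:2].astype(np.float32)); print(r, cv2.boxPoints(r))
ax=cv2.fitLine(Q[Q[:,2]>20][:,:2].astype(np.float32),cv2.DIST_HUBER,0,.01,.01).ravel();print(ax)
E
```

```text
(337, 264) [475.5 170.5  24.1]
(325, 238) [522.5 189.2  13.2]
(266, 222) [523.2 279.9 148.7]
(282, 262) [484.4 264.    0.6]
(310, 270) [469.6 216.1  -0.6]
(262, 290) [434.7 296.9  23.4]
(220, 338) [3.578e+02 3.699e+02 1.000e-01]
(405, 290) [429.8  55.6  13. ]
(291, 171) [640.5 245.4  21.7]
(268, 232) [519.4 281.1  92.1]
[322 234  31  61 811] 28.95485074975986
((478.8739318847656, 172.49119567871094), (106.03096008300781, 24.83396339416504), 18.914934158325195) [[424.6961  167.05196]
 [432.7464  143.559  ]
 [533.05176 177.93044]
 [525.00146 201.42339]]
[9.4501841e-01 3.2701713e-01 4.7109198e+02 1.7007552e+02]
```

View pics/c1.png

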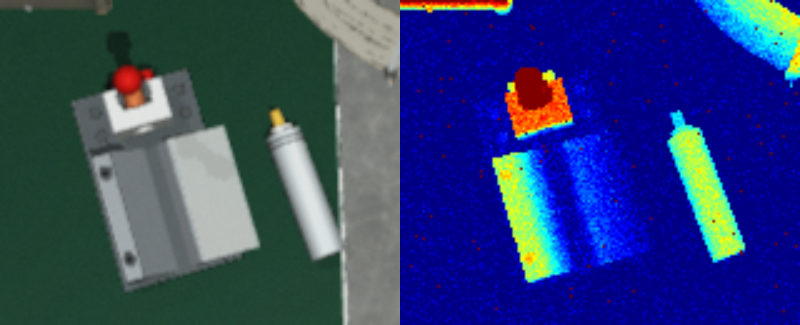

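```bash
cat >> h.py <<'E'
def lab(b):  # largest component
    n,l,st,ce=cv2.connectedComponentsWithStats(b.astype(np.uint8)); return l==1+st[1:,4].argmax()
E
python3 - <<'E'
from h import *
im=cv2.imread("pics/top0.png"); d=np.load("top0.npy"); C=cloud("top",d); Z=C[...,2]
roi=np.zeros(Z.shape,bool); roi[205:310,240:321]=1
b=lab(roi&(Z>20.5)&(Z<28)&(np.arange(480)[:,None]>245)); Q=C[b]; r=cv2.minAreaRect(Q[:,:2].astype(np.float32)); print("back",r,np.median(Q[:,2]))
# clear pixels by ray at z=24 (depth-free xy)
v,u=np.nonzero(b); G=onz("top",np.c_[u,v],24.); print(cv2.minAreaRect(G[:,:2].astype(np.float32)),cv2.boxPoints(cv2.minAreaRect(G[:,:2].astype(np.float32))))
b=lab(roi&(Z>30)&(Z<38)); v,u=np.nonzero(b); G=onz("top",np.c_[u,v],34.); r=cv2.minAreaRect(G[:,:2].astype(np.float32)); print("block",r,cv2.boxPoints(r),np.median(Z[b]))
# flat ramp : image corners from crop
px=lambda a:np.array(a)/2.5+[215,190]
print("ramp low edge",onz("top",px([(224,127),(258,247)]),0.)); print("lip",onz("top",px([(167,141),(195,265)]),9.))
print("V bottom dark line etc back edge",onz("top",px([(92,152),(127,287)]),24.))
hsv=cv2.cvtColor(im,cv2.COLOR_BGR2HSV)
red=lab(roi&((hsv[...,0]<8)|(hsv[...,0]>172))&(hsv[...,1]>150)&(hsv[...,2]>80)); v,u=np.nonzero(red); print("knob",u.mean(),v.mean(),len(u),np.median(C[red],0))
im2=cv2.imread("pics/scene0.png"); h2=cv2.cvtColor(im2,cv2.COLOR_BGR2HSV); r2=np.zeros(Z.shape,bool); r2[175:200,325:350]=1
r2&=((h2[...,0]<8)|(h2[...,0]>172))&(h2[...,1]>150)&(h2[...,2]>80); v2,u2=np.nonzero(r2); print(u2.mean(),v2.mean(),len(u2))
o1,a=ray("top",[(u.mean(),v.mean())]); o2,c=ray("scene",[(u2.mean(),v2.mean())]); a=a[0];c=c[0]
s=np.linalg.lstsq(np.c_[a,-c],o2-o1,rcond=None)[0]; print("knob tri",o1+a*s[0],o2+c*s[1])
# heater: image mask, edge fits
hb=np.zeros(Z.shape,bool); hb[225:300,319:356]=1; hb&=(Z>6)&(Z<30); hb=lab(hb)
v,u=np.nonzero(hb); G=onz("top",np.c_[u,v],12.5); 
br=(hsv[...,0]>12)&(hsv[...,0]<35)&(hsv[...,1]>100)&hb
r=cv2.minAreaRect(G[:,:2].astype(np.float32)); print("heater",r,cv2.boxPoints(r))
v,u=np.nonzero(br); print("stud",onz("top",[(u.mean(),v.mean())],12.5),len(u))
# plain (unoccluded end)
for n,uv,z in [("gland",(220,338),24),("clip",(405,290),14),("term",(291,171),22)]: print(n,onz("top",[uv],z))
E
```

```text
back ((458.2716979980469, 294.23443603515625), (85.9966049194336, 18.57010841369629), 15.55384635925293) 23.23025378577845
((458.11334228515625, 294.1363525390625), (86.00452423095703, 18.538921356201172), 15.376541137695312) [[414.19247 291.67148]
 [419.1083  273.79617]
 [502.0342  296.60123]
 [497.11838 314.47653]]
block ((530.8551635742188, 282.16229248046875), (28.697147369384766, 39.81362533569336), 15.173184394836426) [[511.79642 297.61957]
 [522.21716 259.1939 ]
 [549.91394 266.70502]
 [539.49316 305.13068]] 33.489209202234846
ramp low edge [[520.81587788 224.38066038   0.        ]
 [436.71138153 202.79009655   0.        ]]
lip [[510.25500564 263.62017804   9.        ]
 [424.6805632  245.85891361   9.        ]]
V bottom dark line etc back edge [[501.24578217 313.4673213   24.        ]
 [409.9212793  290.7412233   24.        ]]
knob 266.7674418604651 221.2325581395349 129 [525.66644486 279.92025625 144.44885096]
337.42857142857144 187.76785714285714 56
knob tri [526.25049506 279.3980634  139.92005955] [526.10200752 279.28682273 139.87936418]
heater ((478.6463623046875, 172.533203125), (106.30876922607422, 24.702056884765625), 19.073434829711914) [[424.37405 166.83638]
 [432.4462  143.49046]
 [532.9187  178.23003]
 [524.84656 201.57594]]
stud [[524.74801021 188.23037704  12.5       ]] 25
gland [[357.45375127 366.15578315  24.        ]]
clip [[429.6958148   55.76421767  14.        ]]
term [[640.37373583 245.34496527  22.        ]]
```

```bash
python3 -m handwheel '[[-0.486,0.524,-0.02,0,0,-1.372,-0.3],[-0.486,0.524,-0.02,0,0,-1.372,-0.3],[-0.486,0.524,-0.02,0,0,-1.372,-0.3],[-0.486,0.524,-0.02,0,0,-1.372,-0.3],[-0.486,0.524,-0.02,0,0,-1.372,-0.3],[-0.486,0.524,-0.02,0,0,-1.372,-0.3],[-0.486,0.524,-0.02,0,0,-1.372,-0.3],[-0.486,0.524,-0.02,0,0,-1.372,-0.3],[-0.486,0.524,-0.02,0,0,-1.372,-0.3],[-0.486,0.524,-0.02,0,0,-1.372,-0.3]]'
python3 - <<'E'
from h import *
C=cloud("top",np.load("top0.npy")); Q=C.reshape(-1,3); Q=Q[np.load("top0.npy").ravel()>0]
for lo in (40,100,150): 
  s=Q[(Q[:,2]>lo)&(Q[:,1]>200)&(Q[:,1]<420)&(Q[:,0]>300)&(Q[:,0]<800)]
  for a in range(200,420,20):
    t=s[(s[:,1]>=a)&(s[:,1]<a+20)]; print(lo,a,len(t),np.percentile(t[:,0],[1,10]).round() if len(t) else '',np.median(t[:,2]).round() if len(t) else '')
s=read_state();print(s['position'],s['ee_rot'],s['joints'],s['gripper_width'])
E
```

```text
clock: 1.35
position: [454.5, 43.8, 248.9]
ee_rot: [0.795, -0.607, 0.0, -0.0]
contact_force: [0.9, -1.2, -0.3]
gripper_width: 29.9
grasp_force: 0.0
40 200 0  
40 220 0  
40 240 4 [796. 797.] 75.0
40 260 144 [518. 520.] 90.0
40 280 619 [518. 527.] 97.0
40 300 2167 [601. 602.] 151.0
40 320 1828 [598. 602.] 150.0
40 340 1844 [598. 602.] 150.0
40 360 1854 [601. 603.] 150.0
40 380 2792 [302. 334.] 149.0
40 400 5036 [304. 340.] 136.0
100 200 0  
100 220 0  
100 240 0  
100 260 56 [517. 519.] 145.0
100 280 284 [518. 524.] 121.0
100 300 1937 [601. 608.] 152.0
100 320 1714 [601. 606.] 150.0
100 340 1749 [598. 605.] 151.0
100 360 1737 [602. 607.] 151.0
100 380 2404 [304. 341.] 150.0
100 400 4062 [304. 341.] 137.0
150 200 0  
150 220 0  
150 240 0  
150 260 0  
150 280 26 [582. 755.] 151.0
150 300 1358 [603. 621.] 152.0
150 320 1088 [604. 621.] 151.0
150 340 1112 [605. 622.] 151.0
150 360 1104 [605. 622.] 151.0
150 380 1105 [606. 623.] 151.0
150 400 1100 [606. 624.] 151.0
[454.47132762  43.7823879  248.87011555] [ 7.95078168e-01 -6.06506964e-01  1.69147255e-05 -9.65699606e-05] [ 4.53569136e-01  7.94778281e-02 -3.53919540e-01 -6.22364097e-05
 -1.13721119e+00 -1.86066407e-01] 29.86462196047694
```

```bash
cat >> h.py <<'E'
from scipy.spatial.transform import Rotation as Ro
O=np.array([474.9,266.9]); YAW=np.radians(15.3)
def w(xc,yc,z): c,s=np.cos(YAW),np.sin(YAW); return np.array([O[0]+xc*c-yc*s,O[1]+xc*s+yc*c,z])
def incr(p): c,s=np.cos(YAW),np.sin(YAW); d=np.array(p)[:2]-O; return np.array([d[0]*c+d[1]*s,-d[0]*s+d[1]*c])
def go(xc,yc,z):
    st=read_state(); R=Ro.from_quat(st['ee_rot']); T=Ro.from_euler('z',YAW+np.pi)*Ro.from_matrix([[0,1,0],[1,0,0],[0,0,-1]])
    T=Ro.from_matrix(np.c_[[np.sin(YAW),-np.cos(YAW),0],[-np.cos(YAW),-np.sin(YAW),0],[0,0,-1]])
    print("shift mm",R.inv().apply(w(xc,yc,z)-st['position']).round(1),"turn",(R.inv()*T).as_rotvec().round(3),"now cradle",incr(st['position']).round(1),st['position'][2].round(1),"F",st['contact_force'].round(1),"t",st['clock'],"w",st['gripper_width'].round(1))
E
python3 -m handwheel '[[0,0,0,0,0,0,-0.3],[0,0,0,0,0,0,-0.3]]'; python3 -c "
from h import *
go(-32,-137,80)"
```

```text
clock: 1.6
position: [454.0, 41.8, 248.3]
ee_rot: [0.795, -0.606, -0.0, 0.001]
contact_force: [0.2, 0.0, -0.4]
gripper_width: 30.0
grasp_force: 0.0Traceback (most recent call last):
  File "<string>", line 3, in <module>
    go(-32,-137,80)
    ~~^^^^^^^^^^^^^
  File "h.py", line 27, in go
    print("shift mm",R.inv().apply(w(xc,yc,z)-st['position']).round(1),"turn",(R.inv()*T).as_rotvec().round(3),"now cradle",incr(st['position']).round(1),st['position'][2].round(1),"F",st['contact_force'].round(1),"t",st['clock'],"w",st['gripper_width'].round(1))
                                                                                                                                                                                                                                          ^^^^^^^^^^^^^^^^^^^^^^^^^
AttributeError: 'float' object has no attribute 'round'
```

```bash
sed -i "s/st\['gripper_width'\].round(1)/round(st['gripper_width'],1)/; /T=Ro.from_euler('z',YAW+np.pi)/s/; T=Ro.from_euler.*//" h.py; python3 -c "
from h import *
go(-32,-137,80)"
```

```text
shift mm [-74.6 -47.8 168.2] turn [ 0.002 -0.     0.001] now cradle [ -79.5 -211.7] 248.3 F [ 0.2  0.  -0.4] t 1.6 w 30.0
```

```bash
python3 -m handwheel '[[-0.03,-0.02,0.05,0,0,0,-0.3],[-0.0746,-0.048,0.10,0,0,0,-0.3],[-0.0746,-0.048,0.155,0,0,0,-0.3],[-0.0746,-0.048,0.205,0,0,0,-0.3],[-0.0746,-0.048,0.225,0,0,0,-0.3],[-0.0746,-0.048,0.225,0,0,0,-0.3],[-0.0746,-0.048,0.225,0,0,0,-0.3]]'; python3 -c "
from h import *
for n in('top','scene'):
    im,d=get_image(n); cv2.imwrite(f'pics/{n}1.png',im); np.save(f'{n}1.npy',d)
im=cv2.imread('pics/top1.png')[190:330,240:400]; s=cv2.imread('pics/scene1.png')[170:310,220:380]
cv2.imwrite('pics/c2.png',cv2.resize(np.hstack([im,s]),(800,350),interpolation=cv2.INTER_CUBIC))
go(-32,-137,6)"
```

```text
clock: 2.48
position: [482.0, 125.8, 24.9]
ee_rot: [0.795, -0.607, 0.0, -0.001]
contact_force: [-0.6, -0.3, 0.5]
gripper_width: 29.9
grasp_force: 0.0
shift mm [-0.5  1.9 19.2] turn [-0.003  0.001 -0.001] now cradle [ -30.1 -137.5] 25.2 F [-0.1 -0.2  0.2] t 2.575 w 29.6
```

View pics/c2.png

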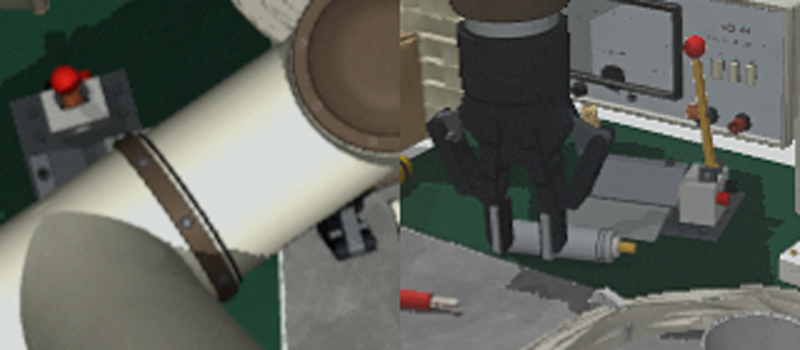

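```bash
python3 -m handwheel '[[0,0.002,0.02,0,0,0,-0.3],[0,0.002,0.02,0,0,0,-0.3],[-0.006,0.002,0.02,0,0,0,-0.3],[-0.012,0.002,0.02,0,0,0,-0.3],[-0.018,0.002,0.02,0,0,0,-0.3],[-0.024,0.002,0.02,0,0,0,-0.3],[-0.029,0.002,0.02,0,0,0,-0.3],[-0.034,0.002,0.02,0,0,0,-0.3],[-0.039,0.002,0.02,0,0,0,-0.3],[-0.044,0.002,0.02,0,0,0,-0.3]]'; python3 -c "
from h import *
im,d=get_image('scene'); cv2.imwrite('pics/scene2.png',im)
go(-32,-83,6)
cv2.imwrite('pics/c3.png',cv2.resize(im[170:310,220:380],(640,560),interpolation=cv2.INTER_CUBIC))"
```

```text
clock: 3.82
position: [467.6, 168.5, 3.8]
ee_rot: [0.795, -0.607, -0.0, 0.0]
contact_force: [-0.3, -0.3, 0.6]
gripper_width: 30.1
grasp_force: 0.1
shift mm [-9.5 -0.8 -2.2] turn [-0.  0.  0.] now cradle [-32.8 -92.5] 3.8 F [ 0.2  0.3 -0.4] t 3.875 w 29.8
```

View pics/c3.png

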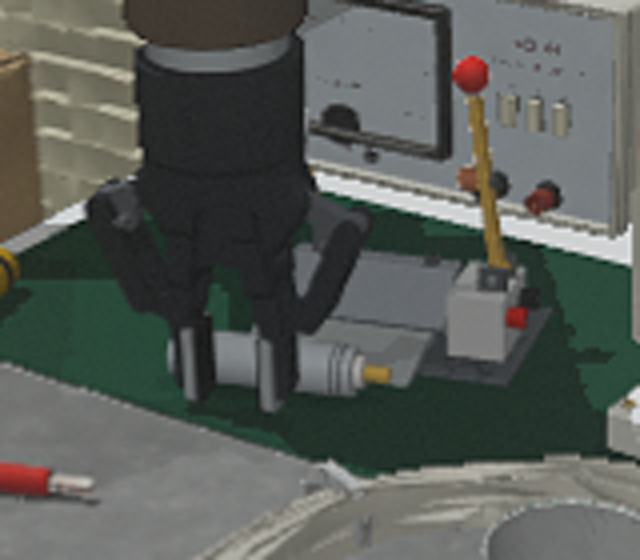

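```bash
cat >> h.py <<'E'
def stud(im,z=12.5):
    h=cv2.cvtColor(im,cv2.COLOR_BGR2HSV); m=(h[...,0]>12)&(h[...,0]<32)&(h[...,1]>110)&(h[...,2]>90); q=np.zeros(m.shape,bool); q[225:280,280:352]=1; q[:246,335:]=0; m&=q
    m=lab(m); v,u=np.nonzero(m); p=onz("scene",[(u.mean(),v.mean())],z)[0]; print("stud px",u.mean().round(1),v.mean().round(1),len(u),"cradle",incr(p).round(1),"(stud middle = heater x+55)")
E
python3 -c "
from h import *
stud(cv2.imread('pics/scene0.png')); stud(cv2.imread('pics/scene1.png')); stud(cv2.imread('pics/scene2.png'))"
```

```text
stud px 310.5 268.5 24 cradle [ 26.6 -90.7] (stud middle = heater x+55)
stud px 310.5 268.5 24 cradle [ 26.6 -90.7] (stud middle = heater x+55)
stud px 313.6 263.0 22 cradle [ 25.1 -68.7] (stud middle = heater x+55)
```

```bash
python3 -m handwheel '[[-0.005,0,0,0,0,0,-0.3],[-0.010,0,0,0,0,0,-0.3],[-0.015,0,-0.001,0,0,0,-0.3],[-0.020,0,-0.002,0,0,0,-0.3],[-0.025,0,-0.003,0,0,0,-0.3],[-0.030,0,-0.004,0,0,0,-0.3],[-0.035,0,-0.005,0,0,0,-0.3],[-0.040,0,-0.006,0,0,0,-0.3],[-0.044,0,-0.007,0,0,0,-0.3],[-0.048,0,-0.008,0,0,0,-0.3]]'; python3 -c "
from h import *
im,d=get_image('scene'); cv2.imwrite('pics/scene3.png',im)
go(-32,-40,11); stud(im,20)"
```

```text
clock: 5.12
position: [454.9, 214.8, 11.8]
ee_rot: [0.795, -0.607, -0.0, 0.0]
contact_force: [1.4, -3.4, 1.7]
gripper_width: 30.3
grasp_force: 1.3
shift mm [-4.5 -0.8  1. ] turn [-0.001  0.     0.   ] now cradle [-32.8 -44.5] 12.0 F [-0.6 -0.2 -0.4] t 5.175 w 30.1
stud px 320.7 249.4 22 cradle [ 24.9 -25.3] (stud middle = heater x+55)
```

```bash
python3 -m handwheel '[[-0.002,0,0,0,0,0,-0.3],[-0.004,0,0,0,0,0,-0.3],[-0.006,0,0,0,0,0,-0.3],[-0.008,0,0,0,0,0,-0.3],[-0.010,0,0,0,0,0,-0.3],[-0.012,0,0,0,0,0,-0.3],[-0.014,0,0,0,0,0,-0.3],[-0.014,0,0,0,0,0,-0.3]]'; python3 -c "
from h import *
im,d=get_image('scene'); cv2.imwrite('pics/scene4.png',im)
go(-32,-70,60); stud(im,15)"
```

```text
clock: 6.18
position: [451.3, 228.3, 11.8]
ee_rot: [0.795, -0.607, -0.0, -0.0]
contact_force: [-0.4, 0.1, 0.3]
gripper_width: 30.0
grasp_force: 0.0
shift mm [ 38.9  -1.  -48.2] turn [-0.  0.  0.] now cradle [-33.  -31.1] 11.8 F [-0.   0.1  0. ] t 6.225 w 30.0
stud px 324.6 246.4 23 cradle [25.1 -1.4] (stud middle = heater x+55)
```

```bash
python3 -m handwheel '[[0.02,0,0,0,0,0,-0.3],[0.025,0,-0.03,0,0,0,-1],[0.025,0.03,-0.06,0,0,0,-1],[0,0.07,-0.06,0,0,0,-1],[-0.031,0.079,-0.06,0,0,0,-1],[-0.031,0.079,-0.03,0,0,0,-1],[-0.031,0.079,-0.004,0,0,0,-1],[-0.031,0.079,-0.003,0,0,0,-1],[-0.031,0.079,-0.003,0,0,0,-1]]'; python3 -c "
from h import *
for n in('top','scene'):
    im,d=get_image(n); cv2.imwrite(f'pics/{n}5.png',im); np.save(f'{n}5.npy',d)
stud(im,15); go(-100,0,15)
t=cv2.imread('pics/top5.png')
cv2.imwrite('pics/c4.png',cv2.resize(np.hstack([t[190:330,215:375],im[170:310,220:380]]),(800,350),interpolation=cv2.INTER_CUBIC))"
```

```text
clock: 7.35
position: [367.4, 236.9, 15.3]
ee_rot: [0.795, -0.607, 0.0, -0.0]
contact_force: [0.5, 0.6, 0.0]
gripper_width: 0.3
grasp_force: 0.0
stud px 324.6 246.4 23 cradle [25.1 -1.4] (stud middle = heater x+55)
shift mm [ -0.2 -11.3   0.8] turn [-0.002  0.001 -0.   ] now cradle [-111.3   -0.2] 15.7 F [-0.5 -0.9 -0.1] t 7.45 w -0.1
```

View pics/c4.png

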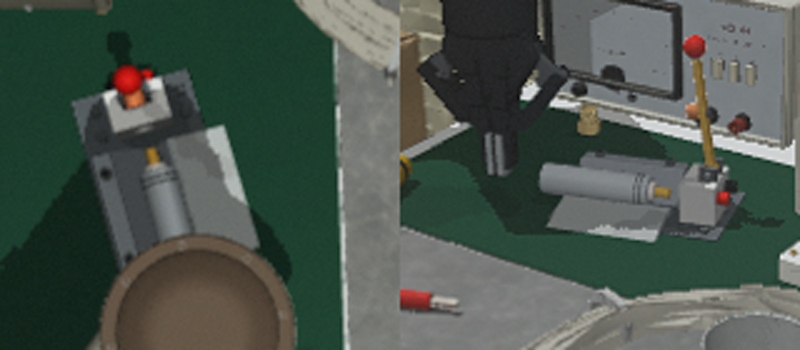

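```bash
python3 -m handwheel '[[0,-0.006,0,0,0,0,-1],[0,-0.012,0,0,0,0,-1],[0,-0.016,0,0,0,0,-1],[0,-0.019,0,0,0,0,-1],[0,-0.022,0,0,0,0,-1],[0,-0.025,0,0,0,0,-1],[0,-0.028,0,0,0,0,-1],[0,-0.031,0,0,0,0,-1],[0,-0.034,0,0,0,0,-1]]'; python3 -c "
from h import *
im,d=get_image('scene'); cv2.imwrite('pics/scene6.png',im)
stud(im,15); go(-65,0,15)"
```

```text
clock: 8.57
position: [399.6, 245.8, 14.7]
ee_rot: [0.795, -0.607, -0.0, 0.0]
contact_force: [-1.9, -1.4, 0.5]
gripper_width: 0.3
grasp_force: 0.9
stud px 327.9 246.9 16 cradle [31.9 -1.5] (stud middle = heater x+55)
shift mm [ -0.3 -12.6  -0.3] turn [-0. -0. -0.] now cradle [-77.6  -0.3] 14.7 F [-0.6 -1.4  1.1] t 8.625 w 0.1
```

```bash
python3 -m handwheel '[[0,-0.002,0,0,0,0,-1],[0,-0.004,0,0,0,0,-1],[0,-0.006,0,0,0,0,-1],[0,-0.008,0,0,0,0,-1],[0,-0.010,0,0,0,0,-1],[0,-0.012,0,0,0,0,-1],[0,-0.0135,0,0,0,0,-1]]'; python3 -c "
from h import *
im,d=get_image('scene'); cv2.imwrite('pics/scene7.png',im)
go(-62,0,15)
cv2.imwrite('pics/c5.png',cv2.resize(im[190:290,260:380],(720,600),interpolation=cv2.INTER_CUBIC))"
```

```text
clock: 9.5
position: [412.9, 249.7, 14.8]
ee_rot: [0.795, -0.607, -0.0, -0.0]
contact_force: [-1.7, 0.3, -0.8]
gripper_width: 0.2
grasp_force: 0.6
shift mm [-0.2 -2.2 -0.2] turn [-0.  0.  0.] now cradle [-64.2  -0.2] 14.8 F [-0.6 -0.8 -0.4] t 9.55 w 0.1
```

View pics/c5.png

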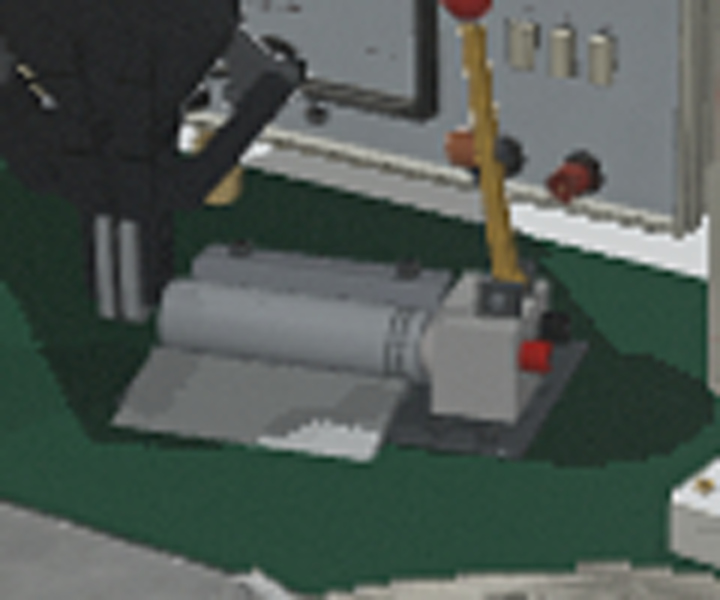

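```bash
python3 -m handwheel '[[0,-0.001,0,0,0,0,-1],[0,-0.002,0,0,0,0,-1],[0,-0.002,0,0,0,0,-1]]'; python3 -m handwheel '[[0,-0.001,0,0,0,0,-1],[0,-0.001,0,0,0,0,-1]]'; python3 -c "
from h import *
go(-60,0,15)"
```

```text
clock: 9.93
position: [414.8, 250.2, 14.8]
ee_rot: [0.795, -0.607, 0.0, -0.0]
contact_force: [-0.9, -0.0, -0.9]
gripper_width: 0.2
grasp_force: 0.4
clock: 10.18
position: [415.7, 250.4, 14.8]
ee_rot: [0.795, -0.607, 0.0, -0.0]
contact_force: [-1.2, -0.1, 0.1]
gripper_width: 0.0
grasp_force: 0.6
shift mm [-0.2 -1.5 -0.2] turn [-0.  0. -0.] now cradle [-61.5  -0.2] 14.8 F [-1.2 -0.1  0.1] t 10.175 w 0.0
```

```bash
python3 -m handwheel '[[0,-0.001,0,0,0,0,-1],[0,-0.001,0,0,0,0,-1]]'; python3 -m handwheel '[[0,-0.001,0,0,0,0,-1],[0,-0.001,0,0,0,0,-1]]'
```

```text
clock: 10.42
position: [415.9, 250.3, 14.7]
ee_rot: [0.795, -0.607, -0.0, 0.001]
contact_force: [-4.3, 0.5, 1.1]
gripper_width: 0.5
grasp_force: 2.3
clock: 10.68
position: [416.1, 250.1, 14.6]
ee_rot: [0.795, -0.607, -0.0, 0.002]
contact_force: [-7.6, -0.0, 4.3]
gripper_width: 0.1
grasp_force: 3.6
```

```bash
python3 -m handwheel '[[0,0.006,0,0,0,0,-1],[0,0.016,-0.004,0,0,0,-1],[0,0.016,-0.06,0,0,0,-1],[0,0.016,-0.12,0,0,0,-1],[0,0.016,-0.18,0,0,0,-1],[0,-0.04,-0.185,0,0,0,-1],[0.001,-0.095,-0.185,0,0,0,-1],[0.001,-0.147,-0.185,0,0,0,-1],[0.001,-0.149,-0.185,0,0,0,-1],[0.001,-0.149,-0.185,0,0,0,-1]]';  python3 -c "
from h import *
im,d=get_image('scene'); cv2.imwrite('pics/scene8.png',im)
go(86,-1,134)"
```

```text
clock: 11.92
position: [561.0, 288.9, 199.4]
ee_rot: [0.795, -0.607, -0.0, 0.0]
contact_force: [-0.8, -0.5, -0.1]
gripper_width: -0.3
grasp_force: 0.0
shift mm [-0.3  2.5 65.9] turn [ 0. -0.  0.] now cradle [88.5 -1.3] 199.9 F [ 0.1 -0.1  0.1] t 11.975 w 0.4
```

```bash
python3 -m handwheel '[[0,0,0.03,0,0,0,-1],[0,0,0.055,0,0,0,-1],[0,0,0.066,0,0,0,-1],[0,0,0.066,0,0,0,-1]]';  python3 -c "
from h import *
for n in('top','scene'):
    im,d=get_image(n); cv2.imwrite(f'pics/{n}9.png',im)
go(86,-1,134)
t=cv2.imread('pics/top9.png')
cv2.imwrite('pics/c6.png',cv2.resize(np.hstack([t[190:330,215:375],im[150:290,260:420]]),(800,350),interpolation=cv2.INTER_CUBIC))"
```

```text
clock: 12.48
position: [560.9, 289.2, 134.0]
ee_rot: [0.795, -0.606, 0.0, 0.0]
contact_force: [-1.0, -0.4, 0.1]
gripper_width: -0.0
grasp_force: 0.0
shift mm [0.  4.  1.2] turn [-0.002  0.001  0.001] now cradle [90.  -0.9] 135.2 F [ 0.4 -0.9 -0. ] t 12.575 w -0.2
```

View pics/c6.png

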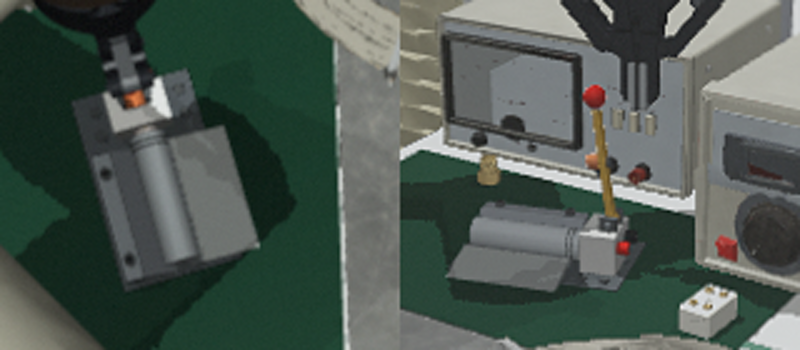

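```bash
python3 -m handwheel '[[0,0.006,0.005,0,0,0,-1],[0,0.012,0.005,0,0,0,-1],[0,0.016,0.005,0,0,0,-1],[0,0.020,0.005,0,0,0,-1],[0,0.024,0.005,0,0,0,-1],[0,0.028,0.005,0,0,0,-1],[0,0.032,0.005,0,0,0,-1],[0,0.036,0.005,0,0,0,-1],[0,0.040,0.005,0,0,0,-1],[0,0.044,0.005,0,0,0,-1]]';  python3 -m handwheel '[[0,0,0,0,0,0,-1],[0,0,0,0,0,0,-1],[0,0,0,0,0,0,-1],[0,0,0,0,0,0,-1]]'; python3 -c "
from h import *
im,d=get_image('scene'); cv2.imwrite('pics/scene10.png',im)
go(86,-1,180)
h=cv2.cvtColor(im,cv2.COLOR_BGR2HSV); q=np.zeros(h.shape[:2],bool); q[170:250,280:350]=1
q&=((h[...,0]<8)|(h[...,0]>172))&(h[...,1]>150)&(h[...,2]>80); n,l,s,c=cv2.connectedComponentsWithStats(q.astype(np.uint8)); print(s,c)
o=w(-36,0,40); print('expected knob down px',proj('scene',[o]))"
```

```text
clock: 13.82
position: [518.8, 277.6, 128.8]
ee_rot: [0.795, -0.607, -0.0, -0.0]
contact_force: [-0.0, 0.7, 0.4]
gripper_width: -0.0
grasp_force: 0.0
clock: 14.32
position: [519.2, 277.7, 128.7]
ee_rot: [0.795, -0.607, -0.0, 0.0]
contact_force: [0.0, 0.0, 0.8]
gripper_width: 0.1
grasp_force: 0.0
shift mm [ -0.3 -40.4 -51.3] turn [ 0. -0. -0.] now cradle [45.6 -1.3] 128.7 F [ 0.7 -0.1 -0.2] t 14.375 w 0.2
[[     0      0    640    480 307141]
 [   312    191      8      8     50]
 [   347    247      3      3      9]] [[319.49987465 239.50710586]
 [315.14       194.32      ]
 [348.         248.        ]]
expected knob down px [[295.11912459 231.08863942]]
```

```bash
python3 -m handwheel '[[0,0,-0.03,0,0,0,-1],[0,0,-0.08,0,0,0,-1],[0,-0.03,-0.1,0,0,0,-1],[0,-0.05,-0.12,0,0,0,-1],[0,-0.05,-0.12,0,0,0,-1],[0,-0.05,-0.12,0,0,0,-1],[0,-0.05,-0.12,0,0,0,-1],[0,-0.05,-0.12,0,0,0,-1]]'; python3 -c "
from h import *
im,d=get_image('scene'); cv2.imwrite('pics/scene11.png',im); t,d=get_image('top')
h=cv2.cvtColor(im,cv2.COLOR_BGR2HSV); q=np.zeros(h.shape[:2],bool); q[170:250,280:350]=1
q&=((h[...,0]<8)|(h[...,0]>172))&(h[...,1]>150)&(h[...,2]>80); n,l,s,c=cv2.connectedComponentsWithStats(q.astype(np.uint8)); print(s[1:],c[1:])
for a in (0,.04,.08,.15,.3,.6,.9,1.2): print(a,proj('scene',[w(64-100*np.cos(a),0,40+100*np.sin(a))]).round(1))
cv2.imwrite('pics/c7.png',cv2.resize(np.hstack([t[190:330,215:375],im[150:290,240:400]]),(800,350),interpolation=cv2.INTER_CUBIC))"
```

```text
clock: 15.38
position: [566.7, 290.7, 248.3]
ee_rot: [0.795, -0.607, -0.0, 0.001]
contact_force: [-0.0, -0.7, 0.9]
gripper_width: 0.2
grasp_force: 0.0
[[292 228   7   8  47]
 [347 247   3   3   9]] [[295.14893617 231.38297872]
 [348.         248.        ]]
0 [[295.1 231.1]]
0.04 [[295.1 229.2]]
0.08 [[295.1 227.4]]
0.15 [[295.3 224.2]]
0.3 [[296.7 217.6]]
0.6 [[302.4 205.4]]
0.9 [[312.1 195.8]]
1.2 [[325.  189.7]]
```

View pics/c7.png

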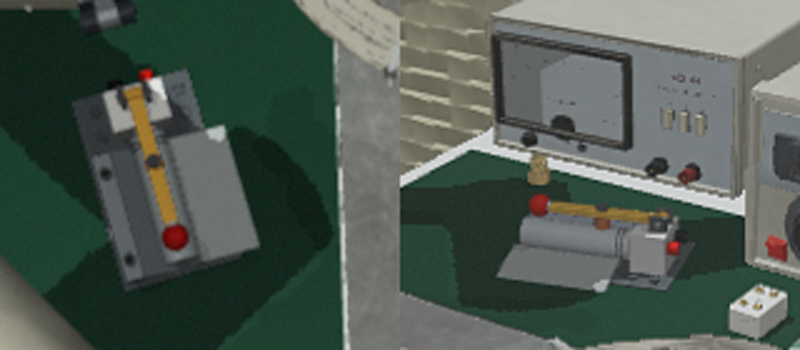

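The arm is down: the knob is at px (295.1, 231.4) and angle 0 predicts (295.1, 231.1). The heater is seated and home, and the hand is clear, so I'm handing in.

```bash
python3 -m handwheel '[[0,0,0,0,0,0,-1],[0,0,0,0,0,0,-1]]'; python3 -c "
from bench import job_done
print(job_done())"
```

```text
clock: 15.72
position: [567.3, 290.9, 248.8]
ee_rot: [0.795, -0.607, -0.0, -0.0]
contact_force: [-0.2, -0.0, -0.0]
gripper_width: 0.0
grasp_force: 0.0
the job is handed in; nothing more can be done
None
```

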